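Check the paste cartridges and scrap the dried-up one

TASK

Try the plunger of each of the three paste cartridges in the rack: press the two good ones fully home and leave them standing in the rack, but one has dried up inside, and when you feel a plunger clearly growing stiffer as it goes in, stop pushing well before the end of its stroke. Lift that cartridge out and lower it tip down, not dropped, into the deep empty scrap bin, then let go; leave the other things on the bench alone.

Things in the scene. Friction and masses are not known exactly. Their poses are not given: they have to be found in the camera images.
- cart_a_grip (a point): Where to grip one of three identical-looking loose paste cartridges (0.08 kg) upright in the rack: on its axis, in its black round collar, 32 mm across, 36 mm tall, which rests on the rack's plate. The point is 24 mm above the collar's underside (the plate: fingertips must stay above it), 12 mm below its top, 104 mm above the tip; z is up along the axis.
- cart_a_tip (a point): The lowest point of cartridge a, on its axis (10 mm above the table when it stands in the rack). The white barrel, 24 mm across, with its narrow tip reaches 80 mm below the collar.
- plunger_a_top (a point): Centre of the top face of cartridge a's plunger disc (28 mm in diameter, 5 mm thick, on a 12 mm rod). With the plunger fully home the disc lies on the collar and this point is 17 mm above cart_a_grip; fully drawn it is 42 mm above it.
- plunger_a (a joint): Plunger travel, m: 0 drawn out, 0.025 fully home; starts at 0 to 0.006. Sound: slides at a steady 2.5 to 3.5 N and stays put. Dried up (one of the three, a different place each time, not visible): the push rises 0.8 N per mm: about 5 N at 5.5 mm, 9 N at 10.5 mm, 15 N at 18 mm, and let go it springs back to about 7 mm. Feel for 7 to 9 N; over 15 N bursts it.
- cart_b_grip (a point): Where to grip one of three identical-looking loose paste cartridges (0.08 kg) upright in the rack: on its axis, in its black round collar, 32 mm across, 36 mm tall, which rests on the rack's plate. The point is 24 mm above the collar's underside (the plate: fingertips must stay above it), 12 mm below its top, 104 mm above the tip; z is up along the axis.
- cart_b_tip (a point): The lowest point of cartridge b, on its axis (10 mm above the table when it stands in the rack). The white barrel, 24 mm across, with its narrow tip reaches 80 mm below the collar.
- plunger_b_top (a point): Centre of the top face of cartridge b's plunger disc (28 mm in diameter, 5 mm thick, on a 12 mm rod). With the plunger fully home the disc lies on the collar and this point is 17 mm above cart_b_grip; fully drawn it is 42 mm above it.
- plunger_b (a joint): Plunger travel, m: 0 drawn out, 0.025 fully home; starts at 0 to 0.006. Sound: slides at a steady 2.5 to 3.5 N and stays put. Dried up (one of the three, a different place each time, not visible): the push rises 0.8 N per mm: about 5 N at 5.5 mm, 9 N at 10.5 mm, 15 N at 18 mm, and let go it springs back to about 7 mm. Feel for 7 to 9 N; over 15 N bursts it.
- cart_c_grip (a point): Where to grip one of three identical-looking loose paste cartridges (0.08 kg) upright in the rack: on its axis, in its black round collar, 32 mm across, 36 mm tall, which rests on the rack's plate. The point is 24 mm above the collar's underside (the plate: fingertips must stay above it), 12 mm below its top, 104 mm above the tip; z is up along the axis.
- cart_c_tip (a point): The lowest point of cartridge c, on its axis (10 mm above the table when it stands in the rack). The white barrel, 24 mm across, with its narrow tip reaches 80 mm below the collar.
- plunger_c_top (a point): Centre of the top face of cartridge c's plunger disc (28 mm in diameter, 5 mm thick, on a 12 mm rod). With the plunger fully home the disc lies on the collar and this point is 17 mm above cart_c_grip; fully drawn it is 42 mm above it.
- plunger_c (a joint): Plunger travel, m: 0 drawn out, 0.025 fully home; starts at 0 to 0.006. Sound: slides at a steady 2.5 to 3.5 N and stays put. Dried up (one of the three, a different place each time, not visible): the push rises 0.8 N per mm: about 5 N at 5.5 mm, 9 N at 10.5 mm, 15 N at 18 mm, and let go it springs back to about 7 mm. Feel for 7 to 9 N; over 15 N bursts it.
- rack: Fixed aluminium rack: a plate 90 mm (its x) by 280 mm (its y) by 10 mm whose top is 90 mm above the table, on two end plates, with three holes of 27 mm in a row along its y at -80, 0 and +80 mm, in which the cartridges stand. Origin: centre of its underside on the table; z up.
- bin: The deep, empty square red bin for scrap, fixed to the table: 82 by 82 mm outside, 75 mm high, walls and floor 5 mm (72 mm clear inside). Origin: centre of its underside; z up. A cartridge lowered tip down stands in it, leaning, its collar above the rim.
- tray: Shallow red tray of small parts, 100 by 100 mm, 28 mm high, fixed; not the scrap bin. Origin: centre of its underside.
- screwdriver: Bystander, loose. Screwdriver, 160 mm, lying on the bench; origin at its underside.
- tweezers: Bystander, loose. Tweezers, 120 by 10 by 6 mm, lying on the bench; origin: centre of the underside.
- board: Bystander, loose. Green circuit board, 80 by 100 mm, lying flat; origin: centre of the underside.
- spool: Bystander, loose. Solder spool standing on end, 56 mm in diameter, 42 mm high; origin: centre of the underside.
- bottle: Bystander, loose. White bottle, 48 mm in diameter, 110 mm high; origin: centre of the underside.
- torch: Bystander, loose. Black torch, 125 mm long, 32 mm in diameter, lying down; origin under it, on the table.
Mind the look-alikes: they are no part of the job. What is shaped like the part that bears cart_a_grip but blue or pink is not meant.

How it is judged:
By the outcome, as a careful person would: the job done as asked, in the order asked, and still so for the second after the job is handed in, with the robot touching nothing.
It also fails if it takes over 58 s, if anything falls off the work surface, if the arm or the gripper's body presses on something with over 40 N, if the wrist force passes 120 N, or if a joint passes its speed limit or range.

ROBOT

A 6-joint arm with a two-finger parallel gripper is mounted at the origin on the work surface. World frame = base frame: x ahead of the robot, y to its left, z up, the work surface at z = 0. Lengths are in m, angles in rad, forces in N, time in s.
With the tool pointing down it reaches from about 0.3 to 0.775 m from the base axis. Payload 14.6 kg.
Tool frame: the origin (TCP) lies on the centre line of the jaws, within the pads' length; the fingertips stand 25 mm ahead of it and the grasp point (between the pads) lies 6 mm ahead of it (ctrl.tip_reach is the distance from the TCP to the fingertips, in m); z points along the fingers, y is the line along which they close (so a half turn about z gives the same grasp; the last joint's range is limited). The gripper opens to 94 mm and grips with 3 to 60 N. Pads are 16 mm wide; open, the fingers measure 119 mm over their backs; the gripper's body (75 mm by 177 mm) begins 78 mm behind the grasp point.
Start: joints at [-1.288, 0.3, 1.521, -0, 1.321, -0.067], TCP at [0.188, -0.517, 0.23] pointing down, gripper open.
Joint ranges: [-3.03, 3.03], [-0.79, 2.21], [0.23, 2.52], [-1.04, 4.18], [0, 3.07], [-2.55, 2.55]. Speed limits (rad/s): [2.22, 2.22, 2.57, 3.14, 3.14, 3.14].

INTERFACE

Orientations are given as [roll, pitch, yaw] about the fixed x, y, z axes, in that order (R = Rz(yaw) Ry(pitch) Rx(roll)).
In Python, from station import ctrl gives the robot as it stands. The module is installed in compiled form; this text tells all that it offers.
- The arm moves only by the tool apply_moves, never from a script. Its argument "deltas" is a list of rows, each a list of 7 numbers: the closure in counts, from 0 (fully open) to 255 (shut), then the shift along the world's x, y, z in cm, then the turn, a rotation vector about the world's x, y, z in rad. In form: [[jaw, tx, ty, tz, ax, ay, az], ...]. A call has 1 to 10 rows; each row shifts and turns the commanded pose from where the row before left it; what a row does not reach is not made up. A row lasts 1/10 s, in which the tool goes at most 50 mm and 8.59 degrees, less where a joint would pass 70% of its speed; a pose out of reach is approached as far as the arm can. A call with a gripper value outside its range is refused whole. The fingers move at their own pace and stop on an object; "grip_force" is the grip in N (left out, the last holds). Time passes only in rows, so rows that do not move let the fingers close. It gives the time, the measured TCP pose, the force, the opening and the grip force at its end, in the units of the state.
- ctrl.get_obs(): the state, without advancing time (a new reading comes with each control period).
- ctrl.camera(name): name is "side" or "top" or "wrist"; returns a dict with "img" (420x560x3 uint8, red, green, blue), "K" (3x3 intrinsics, pixels), "pose" (4x4, takes a point from camera to world coordinates); the wrist camera has in their place "hand_eye" (4x4, takes a point from camera to tool coordinates, whose origin is the TCP and whose axes are the flange's). Camera axes: x right, y up, looking along -z (the intrinsics and any distortion apply to the point x, -y, -z); pixel columns grow to the right and rows downward; lengths in m; the calibration is good to about 2 mm. A picture is of the moment at which its call begins: read the wrist's pose just before it. There is no depth.
- ctrl.hand_in(): hands the job in; it is judged then, once.
The state is a dict: "time_s": time; "qpos": joint angles; "joint_vel": joint speeds; "tau": joint torques, N m; "ee_pos": TCP position; "eef_rot": TCP orientation; "force": force on the tool from outside, world axes, zero at the start; "moment": the same for the moment, N m; "grip_width": finger opening in m; "grip_force": force on a finger pad.
Only numpy, scipy, OpenCV 4.12 (cv2) and the standard library are available. Lean on these libraries where they do the work, as an engineer would, in place of code of your own. Each camera call takes 0.05 s, during which the arm holds its last target. There are 200 camera calls.

## Working session

There is one attempt and no reset: what is moved stays moved. The work goes in short steps, Python scripts to look and compute and a tool call to move; the robot and the scene stay as the last step left them, time stands still between calls to the robot, and variables do not carry over. Pictures are saved under pics/ and viewed, at most 10 in all, crops included, and the job is handed in when it is done.

Besides the shell and the picture viewer there is one more tool, called after ">>>" as a command line: name --pt "numbers of a row" for each row, then --argument value for the rest. apply_moves: Moves the arm, as the interface text tells. Its arguments: {"type":"object","properties":{"deltas":{"type":"array"},"grip_force":{"type":"number"}},"required":["deltas"]}

```bash
mkdir -p pics
cat > h.py <<'E'
from station import ctrl
import numpy as np, cv2
def snap(n,f):
    c=ctrl.camera(n); cv2.imwrite('pics/'+f,c['img'][:,:,::-1]); np.savez('pics/'+f+'.npz',K=c['K'],pose=c.get('pose',np.eye(4))); return c
def proj(c,p):
    T=np.linalg.inv(c['pose']); q=T[:3,:3]@np.array(p)+T[:3,3]; u=c['K']@np.array([q[0],-q[1],-q[2]]); return u[:2]/u[2]
def unproj(c,uv,z):
    d=np.linalg.inv(c['K'])@np.array([uv[0],uv[1],1]); d=c['pose'][:3,:3]@np.array([d[0],-d[1],-d[2]]); o=c['pose'][:3,3]; return o+d*(z-o[2])/d[2]
E
python3 - <<'E'
from h import *
for n in('top','side'):
    c=snap(n,n+'0.png'); print(n,c['K'].tolist(),c['pose'].round(3).tolist(),[k for k in c])
a=cv2.imread('pics/top0.png');b=cv2.imread('pics/side0.png')
o=ctrl.get_obs(); print({k:np.round(v,3).tolist() for k,v in o.items()},ctrl.tip_reach)
E
```

```text
top [[487.71098876582033, 0.0, 279.3020242554486], [0.0, 487.71098876582033, 212.9370110056272], [0.0, 0.0, 1.0]] [[-0.012, 0.989, -0.149, 0.407], [-1.0, -0.01, 0.01, 0.001], [0.008, 0.149, 0.989, 1.216], [0.0, 0.0, 0.0, 1.0]] ['img', 'K', 'pose']
side [[402.1831741358644, 0.0, 277.94749343935865], [0.0, 402.1831741358644, 213.5191054276624], [0.0, 0.0, 1.0]] [[-0.998, 0.03, -0.055, 0.501], [-0.061, -0.657, 0.751, 0.673], [-0.013, 0.753, 0.658, 0.721], [0.0, 0.0, 0.0, 1.0]] ['img', 'K', 'pose']
{'time_s': 0.1, 'qpos': [-1.288, 0.3, 1.522, -0.0, 1.321, -0.067], 'joint_vel': [0.002, 0.0, -0.002, -0.0, 0.001, 0.0], 'tau': [-0.0, -53.264, -35.329, 0.071, 0.023, -0.0], 'ee_pos': [0.188, -0.516, 0.23], 'eef_rot': [-3.141, -0.0, 0.35], 'force': [0.134, 0.032, 0.043], 'moment': [-0.006, -0.0, 0.076], 'grip_force': 0.0, 'grip_width': 0.094} 0.025
```

View pics/top0.png

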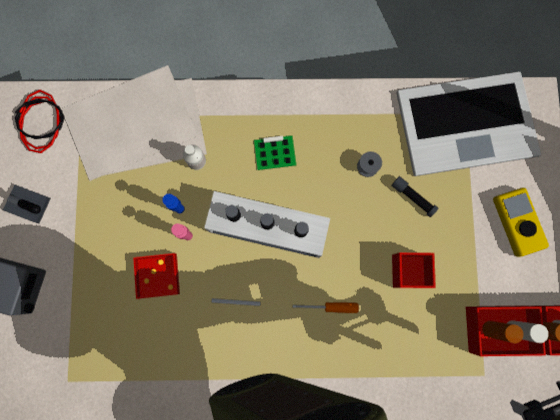

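View pics/side0.png

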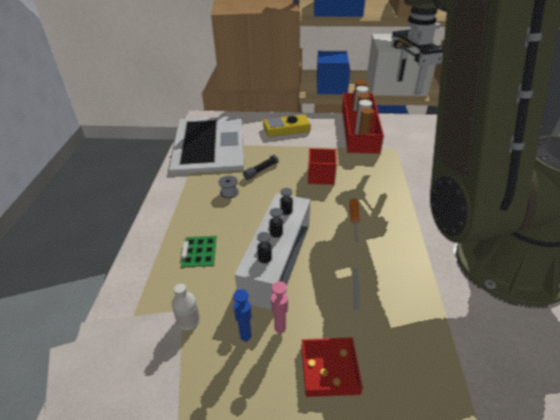

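The top view shows these things that could be taken for the cartridges: three black-collared cartridges in the rack at (232,213), (267,222) and (301,229), a blue look-alike at (172,202) and a pink one at (181,231). I choose the three in the rack. There are two red containers: the deep empty bin at (413,270), and the parts tray at (157,275), which is not the bin. Next is one close crop to check this.

Run:
```python
from h import *
a=cv2.imread('pics/top0.png');b=cv2.imread('pics/side0.png')
A=cv2.resize(a[180:265,195:340],None,fx=5,fy=5,interpolation=3)[:, :725]
A=cv2.resize(a[185:260,200:335],(675,375),interpolation=cv2.INTER_CUBIC)
B=cv2.resize(np.hstack([a[245:295,385:440],b[145:195,300:345]]),(400,200),interpolation=cv2.INTER_CUBIC)
C=np.zeros((590,675,3),np.uint8);C[:375]=A;C[380:580,:400]=B
cv2.imwrite('pics/crop.png',C)
```

```text
(no output)
```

View pics/crop.png

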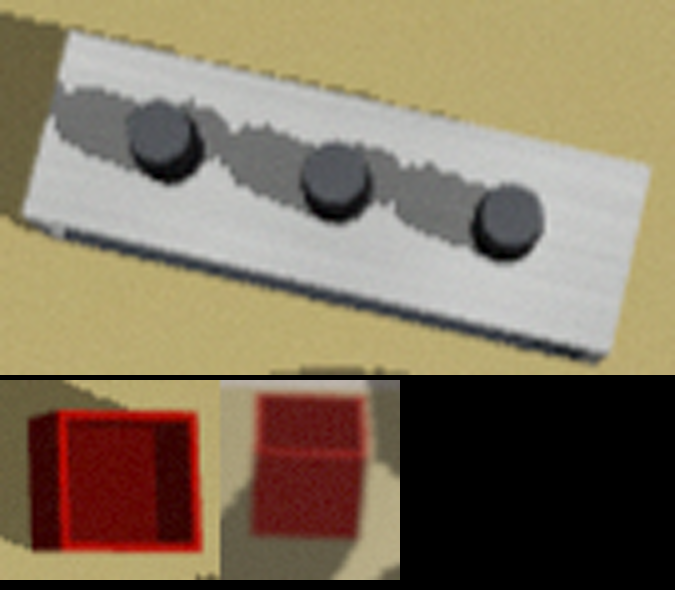

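The crop shows three black plunger discs on black collars, with the disc tops at about (232,211), (267,220) and (302,228). The bin at (418,270) is deep and empty.

Run:
```python
from h import *
d=np.load('pics/top0.png.npz')
P=[unproj(d,(200+x/5,185+y/5),.1)[:2] for x,y in((72,30),(650,165),(605,357),(22,212))]
P=[unproj(d,(200+x/5,185+y/5),.09)[:2] for x,y in((72,30),(650,165),(605,357),(22,212))]
print('rack',np.mean(P,0).round(4)); l=P[1]-P[0]; l2=P[2]-P[3]; print(np.linalg.norm(l),np.linalg.norm(l2),np.linalg.norm(P[0]-P[3]),np.arctan2(l[1],l[0]),np.arctan2(l2[1],l2[0]))
c=np.mean(P,0);u=(l+l2);u/=np.linalg.norm(u)
for k in(-1,0,1): print('hole',(c+.08*k*u).round(4))
for x,y in((161,132),(335,173),(509,215)): print('disc',unproj(d,(200+x/5,185+y/5),.152)[:2].round(4))
B=[unproj(d,p,.075)[:2] for p in((400.5,252.5),(433.75,252.5),(435.75,287.5),(401.25,287.5))]
print('bin',np.mean(B,0).round(4),np.round(B,4).tolist())
```

```text
rack [0.5532 0.0179]
0.27800998118864806 0.27813936930808864 0.08869125648226078 -1.8134320056633517 -1.8256778660740107
hole [0.5729 0.0954]
hole [0.5532 0.0179]
hole [ 0.5335 -0.0597]
disc [0.5718 0.0941]
disc [0.5528 0.0175]
disc [ 0.5334 -0.0588]
bin [ 0.4414 -0.3317] [[0.4824, -0.2932], [0.4815, -0.3713], [0.4005, -0.3711], [0.4014, -0.291]]
```

>>> apply_moves --pt "255 2.3 3.0 0 0 0 0.1" --pt "255 2.3 3.0 0 0 0 0.1" --pt "255 2.3 3.0 0 0 0 0.1" --pt "255 2.3 3.0 0 0 0 0.1" --pt "255 2.3 3.0 0 0 0 0.1" --pt "255 2.3 3.0 0 0 0 0.1" --pt "255 2.3 3.0 0 0 0 0.1" --pt "255 2.3 3.0 0 0 0 0.1" --pt "255 2.3 3.0 0 0 0 0.1" --pt "255 2.3 3.0 0 0 0 0.07" --grip_force 20

```text
time_s: 1.1
ee_pos: [0.4191, -0.2153, 0.2303]
eef_rot: [-3.141, -0.0, 1.324]
force: [-0.3, -1.3, 0.5]
grip_width: 0.0177
grip_force: 0.0
```

>>> apply_moves --pt "255 2.3 3.1 0 0 0 0" --pt "255 2.3 3.1 0 0 0 0" --pt "255 2.3 3.1 0 0 0 0" --pt "255 2.3 3.2 0 0 0 0" --pt "255 2.3 3.2 0 0 0 0" --pt "255 0 0 -2 0 0 0" --pt "255 0 0 0 0 0 0" --pt "255 0 0 0 0 0 0"

```text
time_s: 1.9
ee_pos: [0.5332, -0.06, 0.2105]
eef_rot: [-3.141, 0.0, 1.32]
force: [-0.4, 0.2, -0.2]
grip_width: 0.0001
grip_force: 0.0
```

>>> apply_moves --pt "255 0 0.1 -1.5 0 0 0" --pt "255 0 0 -1 0 0 0" --pt "255 0 0 -0.5 0 0 0" --pt "255 0 0 -0.3 0 0 0" --pt "255 0 0 -0.2 0 0 0" --pt "255 0 0 -0.2 0 0 0" --pt "255 0 0 0 0 0 0"

```text
time_s: 2.6
ee_pos: [0.5337, -0.0589, 0.174]
eef_rot: [3.141, 0.0, 1.32]
force: [-0.4, -0.6, 1.6]
grip_width: 0.0004
grip_force: 1.1
```

>>> apply_moves --pt "255 0 0 -0.1 0 0 0" --pt "255 0 0 -0.1 0 0 0"

```text
time_s: 2.8
ee_pos: [0.5338, -0.0588, 0.1723]
eef_rot: [3.14, 0.0, 1.32]
force: [-2.1, 0.1, 8.1]
grip_width: 0.0005
grip_force: 3.9
```

>>> apply_moves --pt "255 0 0 -0.1 0 0 0" --pt "255 0 0 -0.1 0 0 0"

```text
time_s: 3.0
ee_pos: [0.5339, -0.0588, 0.1705]
eef_rot: [3.14, 0.0, 1.32]
force: [-2.0, -0.3, 8.9]
grip_width: 0.0006
grip_force: 4.6
```

8 to 9 N and rising at about 10 mm of travel: the right-hand cartridge is the dried one. I'll back off and try the middle one.

>>> apply_moves --pt "255 0 0 1 0 0 0" --pt "255 0 0 1 0 0 0" --pt "255 0.4 1.6 0 0 0 0" --pt "255 0.8 3.0 0 0 0 0" --pt "255 0.7 3.0 0 0 0 0" --pt "255 0 0 -1 0 0 0" --pt "255 0 0 -0.5 0 0 0" --pt "255 0 0 -0.2 0 0 0" --pt "255 0 0 -0.1 0 0 0" --pt "255 0 0 -0.1 0 0 0"

```text
time_s: 4.0
ee_pos: [0.5526, 0.0167, 0.1708]
eef_rot: [3.141, -0.0, 1.319]
force: [-0.3, 1.6, 2.7]
grip_width: 0.0005
grip_force: 1.7
```

>>> apply_moves --pt "255 0 0 -0.1 0 0 0" --pt "255 0 0 -0.1 0 0 0"

```text
time_s: 4.2
ee_pos: [0.5525, 0.0171, 0.1686]
eef_rot: [3.141, -0.0, 1.319]
force: [0.9, 1.8, 2.7]
grip_width: 0.0003
grip_force: 1.7
```

Steady at 2.7 N, so the middle one is sound. I'll press it home.

>>> apply_moves --pt "255 0 0.05 -0.2 0 0 0" --pt "255 0 0 -0.2 0 0 0" --pt "255 0 0 -0.2 0 0 0" --pt "255 0 0 -0.2 0 0 0" --pt "255 0 0 -0.2 0 0 0"

```text
time_s: 4.7
ee_pos: [0.5525, 0.0179, 0.1582]
eef_rot: [-3.141, -0.0, 1.32]
force: [-0.2, 1.8, 4.0]
grip_width: 0.0004
grip_force: 1.8
```

>>> apply_moves --pt "255 0 0 -0.1 0 0 0" --pt "255 0 0 -0.1 0 0 0" --pt "255 0 0 -0.05 0 0 0"

```text
time_s: 5.0
ee_pos: [0.5529, 0.0181, 0.1566]
eef_rot: [3.14, -0.001, 1.32]
force: [0.7, 5.3, 10.7]
grip_width: 0.0006
grip_force: 5.0
```

>>> apply_moves --pt "255 0 0 -0.05 0 0 0" --pt "255 0 0 0 0 0 0"

```text
time_s: 5.2
ee_pos: [0.5531, 0.0183, 0.1565]
eef_rot: [3.14, -0.001, 1.32]
force: [1.1, 6.0, 11.0]
grip_width: 0.0004
grip_force: 5.4
```

>>> apply_moves --pt "255 0 0 -0.1 0 0 0" --pt "255 0 0 0 0 0 0"

```text
time_s: 5.4
ee_pos: [0.5534, 0.0186, 0.1562]
eef_rot: [3.138, -0.002, 1.32]
force: [-0.7, 8.1, 17.1]
grip_width: 0.0003
grip_force: 8.3
```

>>> apply_moves --pt "255 0 0 1.5 0 0 0" --pt "255 0 0 2 0 0 0" --pt "255 0.4 1.6 0 0 0 0" --pt "255 0.8 3.0 0 0 0 0" --pt "255 0.7 3.1 0 0 0 0" --pt "255 0 0 -0.8 0 0 0" --pt "255 0 0 -0.5 0 0 0" --pt "255 0 0 -0.3 0 0 0" --pt "255 0 0 -0.2 0 0 0"

```text
time_s: 6.3
ee_pos: [0.5714, 0.0942, 0.171]
eef_rot: [-3.141, 0.0, 1.319]
force: [-0.2, 1.7, 3.0]
grip_width: 0.0002
grip_force: 1.3
```

>>> apply_moves --pt "255 0 0 -0.1 0 0 0" --pt "255 0 0 -0.1 0 0 0"

```text
time_s: 6.5
ee_pos: [0.5716, 0.0944, 0.1696]
eef_rot: [3.141, -0.0, 1.319]
force: [-0.4, 0.7, 3.1]
grip_width: 0.0008
grip_force: 1.3
```

>>> apply_moves --pt "255 0 0 -0.2 0 0 0" --pt "255 0 0 -0.2 0 0 0" --pt "255 0 0 -0.2 0 0 0" --pt "255 0 0 -0.2 0 0 0" --pt "255 0 0 -0.2 0 0 0" --pt "255 0 0 0 0 0 0"

```text
time_s: 7.1
ee_pos: [0.5713, 0.0948, 0.1591]
eef_rot: [-3.141, 0.0, 1.32]
force: [0.2, 0.3, 1.1]
grip_width: 0.0005
grip_force: 0.6
```

>>> apply_moves --pt "255 0 0 -0.1 0 0 0" --pt "255 0 0 -0.1 0 0 0" --pt "255 0 0 -0.1 0 0 0" --pt "255 0 0 -0.1 0 0 0" --pt "255 0 0 0 0 0 0"

```text
time_s: 7.6
ee_pos: [0.5722, 0.0957, 0.1569]
eef_rot: [3.139, -0.002, 1.32]
force: [-1.0, 5.5, 13.2]
grip_width: 0.0007
grip_force: 6.3
```

>>> apply_moves --pt "255 0 0 -0.1 0 0 0" --pt "255 0 0 0 0 0 0"

```text
time_s: 7.8
ee_pos: [0.5724, 0.096, 0.1566]
eef_rot: [3.138, -0.003, 1.32]
force: [-2.3, 8.0, 17.6]
grip_width: 0.0002
grip_force: 9.0
```

>>> apply_moves --pt "255 0 0 2 0 0 0" --pt "255 0 0 3 0 0 0" --pt "120 -0.9 -3.8 0.5 0 0 0" --pt "120 -1 -3.9 0 0 0 0" --pt "120 -1 -3.9 0 0 0 0" --pt "120 -0.9 -3.9 0 0 0 0" --pt "120 0 0 0 0 0 0" --pt "120 0 0 0 0 0 0"

```text
time_s: 8.6
ee_pos: [0.5333, -0.0607, 0.2093]
eef_rot: [-3.141, 0.0, 1.318]
force: [0.0, 0.6, 0.5]
grip_width: 0.0451
grip_force: 0.0
```

Run:
```python
from h import *
a=snap('top','top1.png')['img'][:,:,::-1];b=snap('wrist','w1.png')['img'][:,:,::-1]
s=ctrl.camera('side')['img'][:,:,::-1]
C=np.zeros((600,800,3),np.uint8);C[:300,:400]=cv2.resize(b,(400,300));C[:300,400:]=cv2.resize(a[185:260,200:300],(400,300));C[300:,:400]=cv2.resize(s[170:290,210:370],(400,300))
cv2.imwrite('pics/c1.png',C);print(ctrl.get_obs()['ee_pos'],ctrl.get_obs()['grip_width'])
```

```text
[ 0.53364669 -0.05928043  0.20929279] 0.04948803033850409
```

View pics/c1.png

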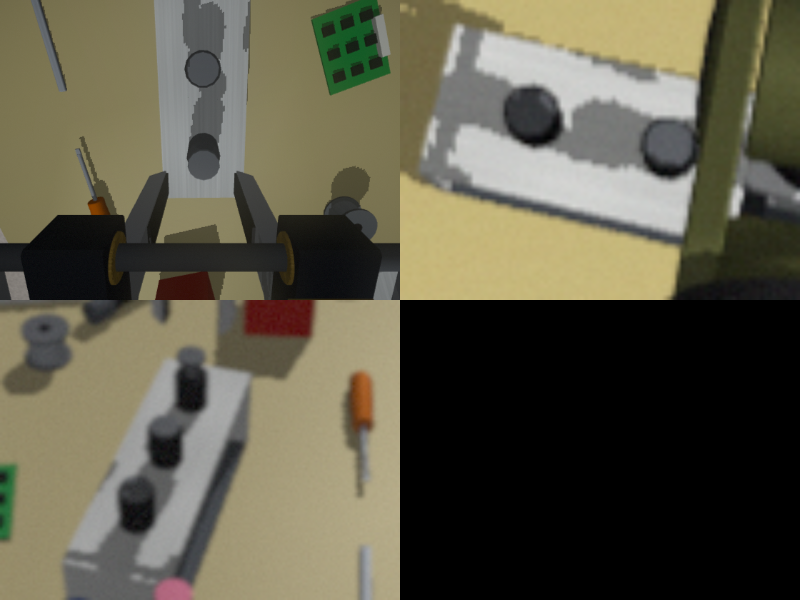

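The picture shows the middle and left plungers home, discs flat on their collars. The dried one (wrist inset (203,163)) stands proud and is centred between the fingers. I'll lower and grip.

>>> apply_moves --pt "100 0 0 -2 0 0 0" --pt "100 0 0 -3 0 0 0" --pt "100 0 0 -2.5 0 0 0" --pt "100 0 0 -1.2 0 0 0" --pt "100 0 0 0 0 0 0" --pt "255 0 0 0 0 0 0" --pt "255 0 0 0 0 0 0" --pt "255 0 0 0 0 0 0" --pt "255 0 0 0 0 0 0" --pt "255 0 0 0 0 0 0" --grip_force 20

```text
time_s: 9.75
ee_pos: [0.5339, -0.0602, 0.1233]
eef_rot: [3.14, -0.0, 1.32]
force: [-0.2, 0.8, 6.7]
grip_width: 0.0317
grip_force: 20.0
```

>>> apply_moves --pt "255 0 0 0.5 0 0 0" --pt "255 0 0 1 0 0 0" --pt "255 0 0 2 0 0 0" --pt "255 0 0 3 0 0 0" --pt "255 0 0 3 0 0 0" --pt "255 0 0 1.5 0 0 0" --pt "255 0 0 0 0 0 0"

```text
time_s: 10.45
ee_pos: [0.534, -0.0603, 0.2346]
eef_rot: [3.138, -0.0, 1.32]
force: [-0.6, 0.2, -0.2]
grip_width: 0.0315
grip_force: 20.0
```

>>> apply_moves --pt "255 -0.5 -1.5 0 0 0 0" --pt "255 -1 -3 0 0 0 0" --pt "255 -1.2 -3.5 0 0 0 0" --pt "255 -1.2 -3.5 0 0 0 0" --pt "255 -1.2 -3.5 0 0 0 0" --pt "255 -1.2 -3.5 0 0 0 0" --pt "255 -1.2 -3.5 0 0 0 0" --pt "255 -1.1 -3.3 0 0 0 0" --pt "255 -0.6 -1.8 0 0 0 0" --pt "255 0 0 0 0 0 0"

```text
time_s: 11.45
ee_pos: [0.4396, -0.3333, 0.2308]
eef_rot: [-3.139, -0.001, 1.317]
force: [-0.4, 0.4, -0.3]
grip_width: 0.0316
grip_force: 20.0
```

Run:
```python
from h import *
a=snap('top','top2.png')['img'][:,:,::-1];b=snap('wrist','w2.png')['img'][:,:,::-1]
s=snap('side','s2.png')['img'][:,:,::-1]
C=np.zeros((600,800,3),np.uint8);C[:300,:400]=cv2.resize(b,(400,300));C[:300,400:]=cv2.resize(a[210:315,350:490],(400,300));C[300:,:400]=cv2.resize(s[90:210,250:410],(400,300));C[300:,400:]=cv2.resize(a[170:275,195:335],(400,300))
cv2.imwrite('pics/c2.png',C);o=ctrl.get_obs();print(o['ee_pos'],o['grip_width'])
```

```text
[ 0.44120485 -0.33069937  0.23165095] 0.031603394135219134
```

View pics/c2.png

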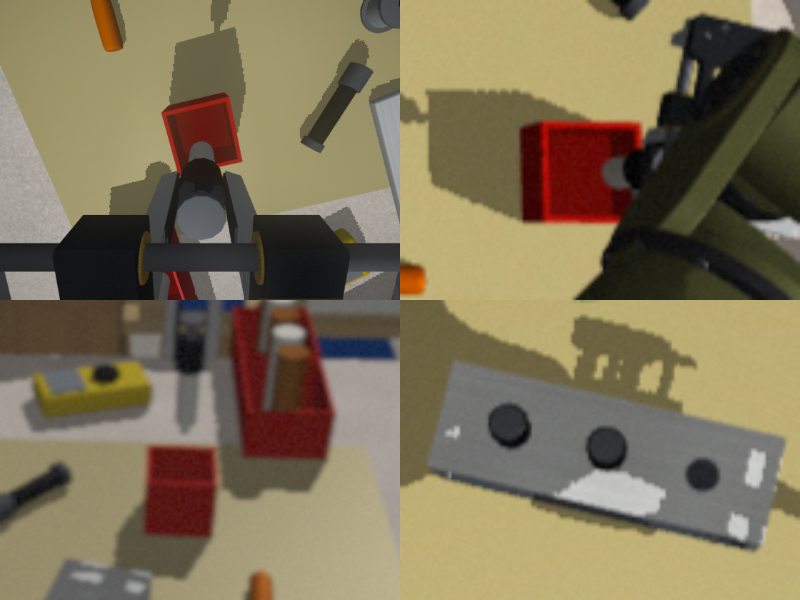

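The cartridge hangs upright over the bin, and the other two still stand in the rack. I'll lower it.

>>> apply_moves --pt "255 0 0 -1.5 0 0 0" --pt "255 0 0 -2 0 0 0" --pt "255 0 0 -2 0 0 0" --pt "255 0 0 -2 0 0 0" --pt "255 0 0 -1.5 0 0 0" --pt "255 0 0 -1 0 0 0" --pt "255 0 0 -0.5 0 0 0" --pt "255 0 0 -0.3 0 0 0" --pt "255 0 0 0 0 0 0"

```text
time_s: 12.5
ee_pos: [0.4416, -0.3311, 0.1246]
eef_rot: [3.141, 0.0, 1.32]
force: [0.5, -0.3, -1.2]
grip_width: 0.0318
grip_force: 20.0
```

>>> apply_moves --pt "255 0 0 -0.1 0 0 0" --pt "255 0 0 -0.1 0 0 0" --pt "255 0 0 -0.1 0 0 0" --pt "255 0 0 0 0 0 0"

```text
time_s: 12.9
ee_pos: [0.4415, -0.3312, 0.1214]
eef_rot: [3.142, -0.0, 1.32]
force: [-0.2, 0.0, -1.3]
grip_width: 0.0315
grip_force: 20.0
```

>>> apply_moves --pt "255 0 0 -0.1 0 0 0" --pt "255 0 0 -0.1 0 0 0" --pt "255 0 0 -0.1 0 0 0" --pt "255 0 0 0 0 0 0"

```text
time_s: 13.3
ee_pos: [0.4415, -0.3312, 0.1184]
eef_rot: [3.142, 0.0, 1.32]
force: [-0.3, -0.2, -0.4]
grip_width: 0.0315
grip_force: 20.0
```

>>> apply_moves --pt "255 0 0 -0.1 0 0 0" --pt "255 0 0 0 0 0 0"

```text
time_s: 13.5
ee_pos: [0.4416, -0.3314, 0.1183]
eef_rot: [3.141, 0.001, 1.32]
force: [-2.1, 1.4, 8.0]
grip_width: 0.0315
grip_force: 20.0
```

Touched down. I'll release gradually.

>>> apply_moves --pt "160 0 0 0.1 0 0 0" --pt "150 0 0 0 0 0 0" --pt "140 0 0 0 0 0 0" --pt "125 0 0 0 0 0 0" --pt "110 0 0 0 0 0 0" --pt "90 0 0 0 0 0 0" --pt "70 0 0 0 0 0 0" --pt "40 0 0 0 0 0 0" --pt "0 0 0 0 0 0 0" --pt "0 0 0 0 0 0 0"

```text
time_s: 14.5
ee_pos: [0.4415, -0.3312, 0.1185]
eef_rot: [-3.142, 0.0, 1.32]
force: [-0.1, -0.3, -0.4]
grip_width: 0.0885
grip_force: 0.0
```

Run:
```python
from h import *
o=ctrl.get_obs();print(o['ee_pos'],o['grip_width'],o['force'])
b=snap('wrist','w3.png')['img'][:,:,::-1]
s=snap('side','s3.png')['img'][:,:,::-1]
C=np.zeros((300,800,3),np.uint8);C[:,:400]=cv2.resize(b,(400,300));C[:,400:]=cv2.resize(s[110:230,250:410],(400,300))
cv2.imwrite('pics/c3.png',C)
```

```text
[ 0.44147083 -0.33119887  0.11845158] 0.08853475362901679 [-0.08033455 -0.34743505 -0.37215634]
```

View pics/c3.png

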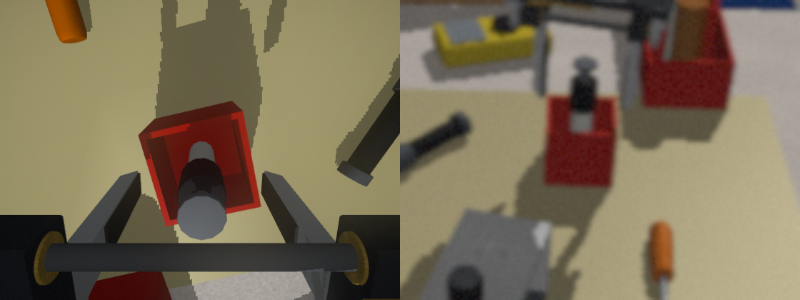

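It stands free in the bin between the open fingers. I'll raise the arm and check once more.

>>> apply_moves --pt "0 0 0 1.5 0 0 0" --pt "0 0 0 3 0 0 0" --pt "0 0 0 4 0 0 0" --pt "0 0 0 4 0 0 0" --pt "0 -2 0 2 0 0 0" --pt "0 -4 0 0 0 0 0" --pt "0 -3 0 0 0 0 0" --pt "0 0 0 0 0 0 0" --pt "0 0 0 0 0 0 0" --pt "0 0 0 0 0 0 0"

```text
time_s: 15.6
ee_pos: [0.3521, -0.3312, 0.2634]
eef_rot: [3.141, -0.0, 1.32]
force: [-0.5, -0.2, 0.8]
grip_width: 0.094
grip_force: 0.0
```

Run:
```python
from h import *
a=snap('top','top4.png')['img'][:,:,::-1]
s=snap('side','s4.png')['img'][:,:,::-1]
C=np.zeros((600,800,3),np.uint8);C[:300,:400]=cv2.resize(a[210:315,350:490],(400,300));C[:300,400:]=cv2.resize(s[110:230,250:410],(400,300));C[300:,:400]=cv2.resize(a,(400,300));C[300:,400:]=cv2.resize(s[180:300,210:370],(400,300))
cv2.imwrite('pics/c4.png',C)
```

```text
(no output)
```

View pics/c4.png

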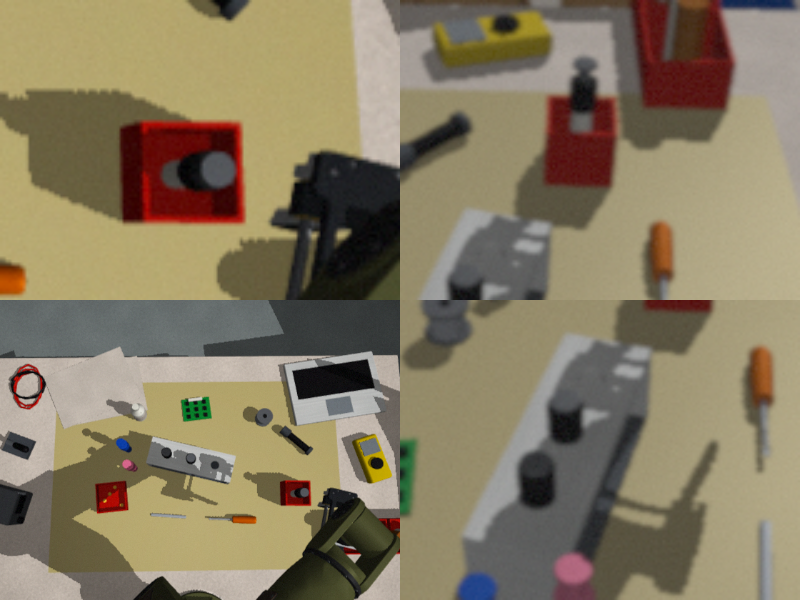

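The dried cartridge stands tip down in the scrap bin, the two good ones stand in the rack with their plungers home, and nothing else has moved.

```bash
python3 -c "
from station import ctrl
print(ctrl.hand_in())"
```

```text
the job is handed in; nothing more can be done
None
```

I pressed the middle and left plungers fully home and left both cartridges standing in the rack. The right one was dried up, so I stopped pushing at about 9 N and lowered it tip down into the scrap bin. The job is handed in at about 16 s on the robot's clock, with no verdict returned.

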